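# Load the print-block curing box and hold its run lever level

## Robot

A 6-joint arm with a two-finger parallel gripper is mounted at the origin on the work surface. World frame = base frame: x ahead of the robot, y to its left, z up, the work surface at z = 0. Lengths are in m, angles in degrees, forces in N, time in s.
With the tool pointing down it reaches from about 0.275 to 0.725 m from the base axis. Payload 15.9 kg.
Tool frame: the origin (TCP) lies between the finger pads; the fingertips stand ahead of it and the grasp point (between the pads) lies 5 mm behind it (bot.tips_ahead is the z of the fingertips in the tool frame, in m); z points along the fingers, y is the line along which they close (so a half turn about z gives the same grasp; the last joint's range is limited). The gripper opens to 85 mm and grips with 20 to 120 N. Pads are 22 mm wide; open, the fingers measure 114 mm over their backs; the gripper's body (76 mm by 85 mm) begins 54 mm behind the grasp point. The pads swing forward as they close: fully open they stand 13 mm farther back than shut.
Start: joints at [72.766, 12.198, -1.971, 75.831, 0, 90], TCP at [0.148, 0.478, 0.245] pointing down, gripper open.
Joint ranges: [-170.91, 170.91], [-42.67, 98.43], [-65.05, 77.54], [-120.47, 116.71], [-90, 82.35], [-180, 180]. Speed limits (degrees/s): [108.29, 108.29, 136.94, 147.25, 180, 180].

## Interface

Orientations are given as [roll, pitch, yaw] about the fixed x, y, z axes, in that order (R = Rz(yaw) Ry(pitch) Rx(roll)).
In Python, from workcell import bot, eyes gives the robot as it stands.
- The arm moves only by the tool drive_tool, never from a script. Its argument "series" is a list of rows, each an object of numbers: "dx", "dy", "dz": the shift along the tool's x, y, z in cm; "spin": the turn about the tool's z in degrees; "grip": the opening, from -1 (shut) to 1 (fully open). In form: [{"dx": .., "dy": .., "dz": .., "spin": .., "grip": ..}, ...]. A call has 1 to 20 rows; each row shifts and turns the commanded pose from where the row before left it, along the tool's axes as they then stand; what a row does not reach is not made up. A row lasts 1/10 s, in which the tool goes at most 50 mm and 8.59 degrees, less where a joint would pass 70% of its speed; a pose out of reach is approached as far as the arm can. A call with a gripper value outside its range is refused whole. The fingers move at their own pace and stop on an object; "force" is the grip in N (left out, the last holds). Time passes only in rows, so rows that do not move let the fingers close. It gives the time, the measured TCP pose, the force, the opening and the grip force at its end, in the units of the state.
- bot.sense(): the state, without advancing time (a new reading comes with each control period).
- eyes.camera(name): name is "scene" or "top" or "wrist"; returns the picture (420x560x3 uint8, blue, green, red); there is no depth.
- eyes.camera_info(name): a dict with "fx", "fy", "cx", "cy" (pixels), "pose" (4x4, takes a point from camera to world coordinates); the wrist camera has in their place "tool_from_camera" (4x4, takes a point from camera to tool coordinates, whose origin is the TCP and whose axes are the flange's). Camera axes: x right, y up, looking along -z (the intrinsics and any distortion apply to the point x, -y, -z); pixel columns grow to the right and rows downward; lengths in m; the calibration is good to about 2 mm. The wrist camera is an equidistant fisheye: a pixel r from the principal point sees the ray r / f radians off the axis. A picture is of the moment at which its call begins: read the wrist's pose just before it. camera_info takes no time and is no camera call.
- bot.job_done(): hands the job in; it is judged then, once.
The state is a dict: "clock": time; "qpos": joint angles; "qvel": joint speeds; "joint_torque": joint torques, N m; "position": TCP position; "ee_rot": TCP orientation; "contact_force": force on the tool from outside, world axes, zero at the start; "ft_torque": the same for the moment, N m; "finger_gap": finger opening in m; "gripper_force": force on a finger pad.
Only numpy, scipy, OpenCV 4.12 (cv2) and the standard library are available. Lean on these libraries where they do the work, as an engineer would, in place of code of your own. Each camera call takes 0.05 s, during which the arm holds its last target. There are 200 camera calls.

## Task

Slide the flat tray with its printing block along the table into the slot of the grey curing box until it is fully home, its front panel flush against the box. Then press the spring-loaded hold-to-run lever down until its arm is level, and finish while still holding it there: do not let go, and do not push it on to its bottom stop, which trips the box. Leave the block lying in the tray and the other things on the table where they are.

Things in the scene. Friction and masses are not known exactly. Their poses are not given: they have to be found in the camera images.
- box: Fixed grey curing box, 160 (x) x 200 (y) x 85 mm high; origin: centre of its footprint at table height. Its front face (x = -80 mm) looks along -x to the robot. The slot in it has no floor (the tray slides on the table), is centred on y = 0, 45 mm high, 151 mm wide at the mouth, tapering within 35 mm to 132 mm. The tray goes in along +x.
- tray_grip (a point): Centre of the tray's upright square grip post (20 x 20 mm, top at 60 mm), 30 mm above the table, 116 mm before the tray's middle. Tray axes: +x from the post to the rear end, which enters the slot first; z up. 40 mm are free between post and front panel but for a 20 mm wide, 6 mm high strip on the table. Tray fully home: x = -136 mm, y = 0 in the box's frame.
- tray_floor (a point): Centre of the inner floor, 4 mm above the table, of the loose aluminium tray (0.5 kg, 120 x 120 mm, rims 15 mm high); axes as tray_grip. Its front panel (6 thick, 160 wide, 50 mm high; rear face 60 mm before this point) is wider than the slot and stops on the box's front face when fully home: this point then lies at x = -20 mm, y = 0 in the box's frame.
- block_center (a point): Centre (11 mm above its underside) of the loose printing block, 70 x 70 x 22 mm, wood with a dark carved top, about 0.2 kg, lying in the tray.
- station: Fixed lever stand, left or right of the box: base plate 130 (x) x 90 (y) x 12 mm; origin: centre of its underside at table height; the lever points to -x, roughly to the robot. Lever pivot (axis along y) at x = 45, y = 0, z = 100 mm. The steel cheek plates beside the pivot have level top edges at 100 mm: the 14 mm high arm lies half sunk between them when level.
- lever_grip (a point): Centre of the lever's black crossbar (22 mm diameter, 70 mm long along the station's y) at the end of the arm, 150 mm from the pivot, circling about it: 165 mm above the table when released, 100 mm when level (then x = -105 mm, y = 0 in the station's frame). Free above, and below down to the base plate.
- lever (a joint): Lever angle in rad: 0 = released, arm 0.45 rad above level (the spring returns it there); grows as it is pressed down; 0.45 = level; 0.70 = bottom stop. Downward force needed on the crossbar: about 4 N at first, 9 N at level, 12 N at the bottom stop.
- brushes: Bystander: white pot of brushes, 76 mm wide, about 210 mm high overall; origin at the centre of its underside.
- paint: Bystander: paint jar, 68 mm wide, 85 mm high; origin at the centre of its underside.
- tape: Bystander: roll of tape lying flat, 90 mm wide, 30 mm high; origin at the centre of its underside.
There are look-alikes about, which are no part of the job. Leave any green or pink look-alike of the part that bears tray_grip alone. Leave any yellow look-alike of the station alone.

How it is judged:
By the outcome, as a careful person would: the job done as asked, in the order asked, and still so for the second after the job is handed in, while the arm keeps its last pose, push and grip.
It also fails if it takes over 62 s, if anything falls off the work surface, if the arm or the gripper's body presses on something with over 40 N, if the wrist force passes 120 N, or if a joint passes its speed limit or range.

## Working session

There is one attempt and no reset: what is moved stays moved. The work goes in short steps, Python scripts to look and compute and a tool call to move; the robot and the scene stay as the last step left them, time stands still between calls to the robot, and variables do not carry over. Pictures are saved under pics/ and viewed, at most 10 in all, crops included, and the job is handed in when it is done.

Besides the shell and the picture viewer there is one more tool, called after "Call:" as a command line: name --argument value ..., lists and objects as JSON in quotes. drive_tool: Moves the arm, as the interface text tells. Its arguments: {"type":"object","properties":{"series":{"type":"array"},"force":{"type":"number"}},"required":["series"]}

```bash
mkdir -p pics; ls; python3 - <<'E'
from workcell import bot, eyes
import cv2, numpy as np
for n in ("scene","top"):
    cv2.imwrite(f"pics/{n}0.png", cv2.resize(eyes.camera(n),(784,588),interpolation=cv2.INTER_CUBIC))
    i=eyes.camera_info(n); print(n,{k:(np.round(v,4).tolist() if k=='pose' else v) for k,v in i.items()})
print(bot.sense(), bot.tips_ahead)
print(eyes.camera_info("wrist"))
E
```

```text
pics
scene {'fx': 475.5875870380479, 'fy': 475.5875870380479, 'cx': 274.60489061976915, 'cy': 214.9574163706438, 'pose': [[0.1963, -0.8316, 0.5195, 1.3624], [0.9805, 0.1724, -0.0944, -0.1536], [-0.0111, 0.5279, 0.8492, 1.3692], [0.0, 0.0, 0.0, 1.0]]}
top {'fx': 493.9385868848146, 'fy': 493.9385868848146, 'cx': 277.18089135812056, 'cy': 219.10829922287823, 'pose': [[-0.0055, 0.9964, -0.0846, 0.4512], [-1.0, -0.0058, -0.0031, -0.0105], [-0.0036, 0.0845, 0.9964, 1.7998], [0.0, 0.0, 0.0, 1.0]]}
{'clock': 0.1, 'qpos': array([ 7.27662777e+01,  1.22219481e+01, -2.00295267e+00,  7.58315706e+01,
        1.29100499e-03,  9.00001579e+01]), 'qvel': array([-0.06388507, -0.12790816,  0.18610459, -0.06900775,  0.00754183,
        0.04081416]), 'joint_torque': array([-4.19865682e-03, -6.87247896e+01,  4.87807238e+01,  1.21939142e-02,
       -2.84753960e-04,  5.16483880e-06]), 'position': array([0.14804486, 0.47728402, 0.24487767]), 'ee_rot': array([-1.79943529e+02, -1.29084877e-03,  1.62766119e+02]), 'contact_force': array([-0.24976041, -0.30460661,  0.47555143]), 'ft_torque': array([-0.00023289,  0.03312756, -0.02243933]), 'gripper_force': 0.0, 'finger_gap': 0.08548666007536168} 0.014
{'fx': 325.19226210127806, 'fy': 325.19226210127806, 'cx': 278.65468993063905, 'cy': 210.4352627212094, 'tool_from_camera': array([[ 4.81667493e-04,  9.57488469e-01,  2.88471141e-01,
         7.26568790e-02],
       [ 9.99999353e-01, -1.63986816e-04, -1.12542175e-03,
         5.58434230e-04],
       [-1.03027288e-03,  2.88471496e-01, -9.57487929e-01,
        -1.29891470e-01],
       [ 0.00000000e+00,  0.00000000e+00,  0.00000000e+00,
         1.00000000e+00]])}
```

View pics/scene0.png

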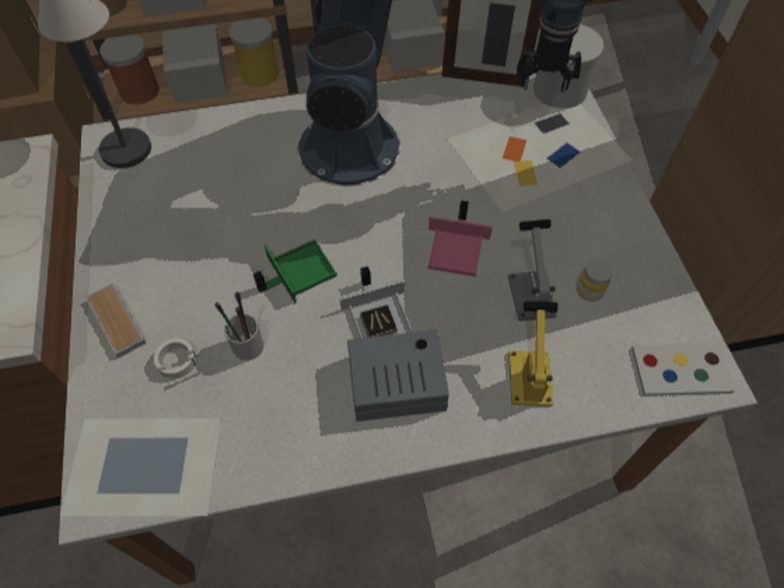

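View pics/top0.png

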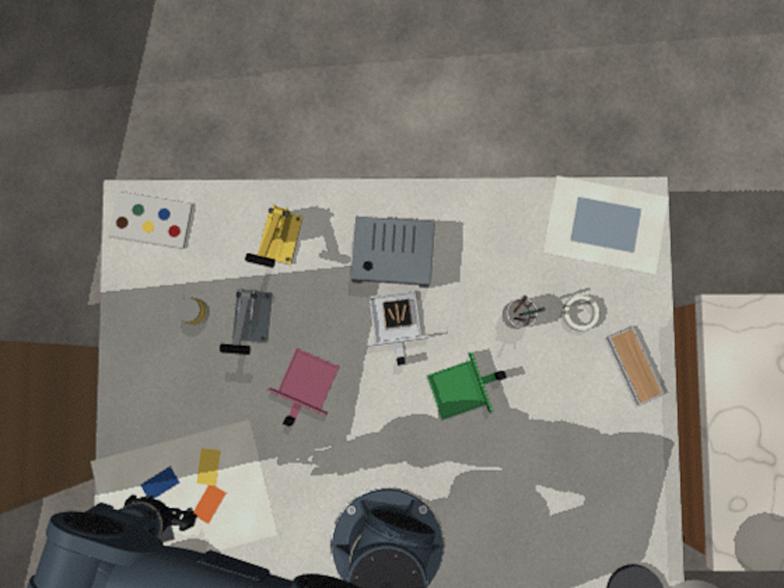

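```bash
python3 - <<'E'
from workcell import bot, eyes
import cv2, numpy as np
a=eyes.camera("top")[143:273,150:325]; cv2.imwrite("pics/topc.png",cv2.resize(a,None,fx=4.5,fy=4.5,interpolation=cv2.INTER_CUBIC))
a=eyes.camera("scene")[150:300,225:400]; cv2.imwrite("pics/scenec.png",cv2.resize(a,None,fx=4,fy=4,interpolation=cv2.INTER_CUBIC))
E
```

```text
(no output)
```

View pics/topc.png

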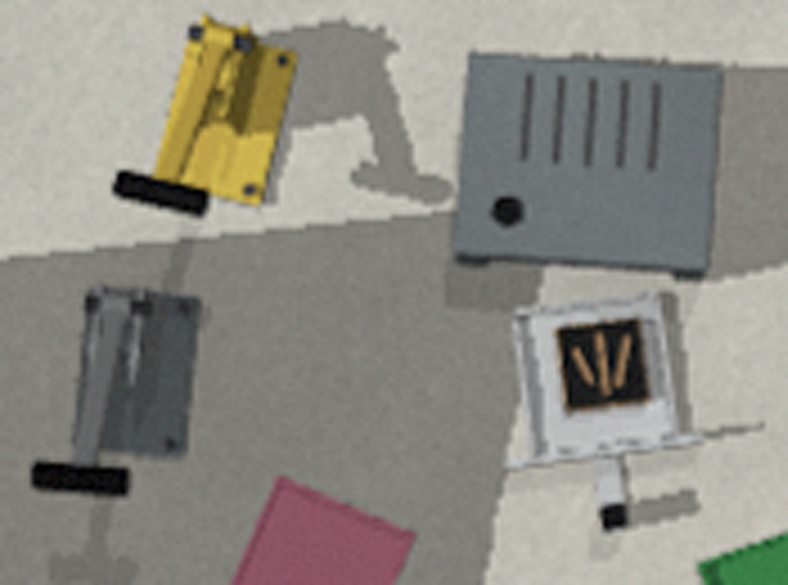

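View pics/scenec.png

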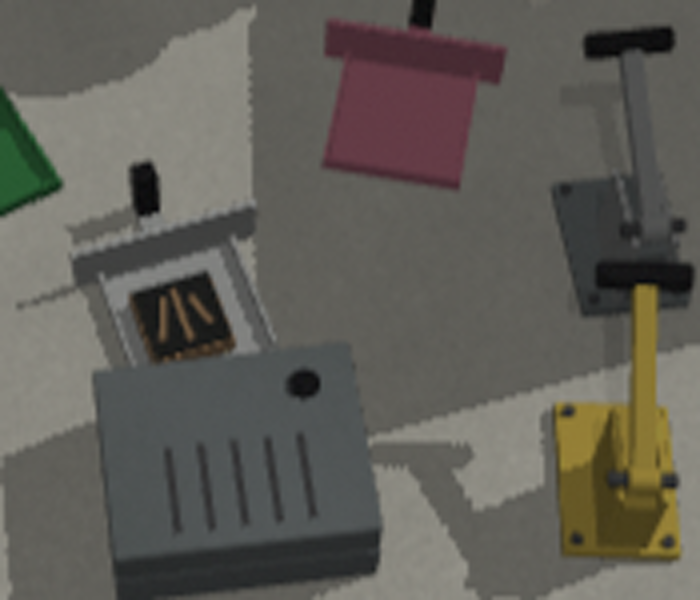

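```bash
cat > h.py <<'E'
from workcell import bot, eyes
import numpy as np, cv2
def ray(n,u,v):
    i=eyes.camera_info(n); P=i['pose']
    d=np.array([(u-i['cx'])/i['fx'],-(v-i['cy'])/i['fy'],-1.]); return P[:3,3],P[:3,:3]@d
def hit(n,u,v,z):
    o,d=ray(n,u,v); return o+d*(z-o[2])/d[2]
T=lambda u,v,z: hit('top',(u+.5)/4.5-.5+150,(v+.5)/4.5-.5+143,z)
S=lambda u,v,z: hit('scene',(u+.5)/4-.5+225,(v+.5)/4-.5+150,z)
E
python3 - <<'E'
from h import *
np.set_printoptions(precision=4,suppress=True)
def p(name,*a):print(name,*a)
print("box top: FL",T(470,53,.085),"FR",T(721,67,.085),"NR",T(706,268,.085),"NL",T(455,254,.085))
print("box S: ",S(118,560,.085),S(380,540,.085),S(350,343,.085),S(95,373,.085))
print("panel",T(508,467,.05),T(703,439,.05)," S",S(74,258,.05),S(253,206,.05))
print("post",T(613,517,.06),S(145,170,.06))
print("tray rear",T(515,312,.015),T(668,292,.015))
print("grip",T(80,479,.165),S(629,41,.165))
print("gripends",T(33,476,.165),T(129,482,.165),S(586,42,.165),S(673,39,.165))
print("base",T(88,288,.012),T(200,298,.012),T(185,457,.012),T(75,450,.012))
print("baseS",S(553,187,.012),S(585,314,.012),S(688,300,.012))
E
```

```text
box top: FL [0.8261 0.0751 0.085 ] FR [ 0.8138 -0.1212  0.085 ] NR [ 0.6556 -0.1078  0.085 ] NL [0.6677 0.087  0.085 ]
box S:  [ 0.8146 -0.119   0.085 ] [0.8376 0.0706 0.085 ] [0.6733 0.0882 0.085 ] [ 0.6594 -0.1095  0.085 ]
panel [0.5031 0.0475 0.05  ] [ 0.5243 -0.106   0.05  ]  S [ 0.5313 -0.1073  0.05  ] [0.5113 0.0468 0.05  ]
post [ 0.4634 -0.0347  0.06  ] [ 0.4641 -0.0354  0.06  ]
tray rear [0.6291 0.0426 0.015 ] [ 0.6446 -0.0809  0.015 ]
grip [0.4927 0.3583 0.165 ] [0.4918 0.3574 0.165 ]
gripends [0.4951 0.3929 0.165 ] [0.4903 0.3222 0.165 ] [0.4858 0.3235 0.165 ] [0.4971 0.3925 0.165 ]
base [0.6509 0.3884 0.012 ] [0.6423 0.2976 0.012 ] [0.5138 0.3085 0.012 ] [0.5199 0.3972 0.012 ]
baseS [0.52  0.309 0.012] [0.6467 0.2978 0.012 ] [0.651  0.3851 0.012 ]
```

The top and scene views agree:
- **Box:** centre (0.743, -0.017), yaw about -4°.
- **Tray post:** (0.464, -0.035), yaw about 7.6°.
- **Lever bar:** (0.492, 0.358, 0.165).

I'll start by turning the wrist.

Call:
drive_tool --series '[{"spin": -5,"grip": 1},{"spin": -5},{"spin": -5},{"spin": -5},{"spin": -5},{}]'

```text
invalid input at $.series[0]: expected keys dx, dy, dz, spin, grip
```

Call:
drive_tool --series '[{"dx": 0,"dy": 0,"dz": 0,"spin": -5,"grip": 1},{"dx": 0,"dy": 0,"dz": 0,"spin": -5,"grip": 1},{"dx": 0,"dy": 0,"dz": 0,"spin": -5,"grip": 1},{"dx": 0,"dy": 0,"dz": 0,"spin": -5,"grip": 1},{"dx": 0,"dy": 0,"dz": 0,"spin": -5,"grip": 1},{"dx": 0,"dy": 0,"dz": 0,"spin": 0,"grip": 1}]' --force 40

```text
clock: 0.8
position: [0.1481, 0.4775, 0.2452]
ee_rot: [-180.0, -0.0, -172.1]
contact_force: [0.1, -0.6, 0.2]
finger_gap: 0.0851
gripper_force: 0.0
```

```bash
cat >> h.py <<'E'
from scipy.spatial.transform import Rotation as R
def togo(p):
    s=bot.sense(); d=R.from_euler('xyz',s['ee_rot'],degrees=True).inv().apply(np.array(p)-s['position'])
    print('t',round(s['clock'],2),'pos',s['position'].round(4),'rpy',s['ee_rot'].round(2),'q',s['qpos'].round(1),'F',s['contact_force'].round(1),'gap',round(s['finger_gap'],4),'gf',s['gripper_force'],'togo cm',(d*100).round(2))
E
python3 -c "
from h import *
togo([.464,-.035,.2])"
```

```text
t 0.8 pos [0.1481 0.4775 0.2452] rpy [-1.7998e+02 -1.0000e-02 -1.7215e+02] q [72.8 12.2 -2.  75.8  0.  64.9] F [ 0.1 -0.6  0.2] gap 0.0851 gf 0.0 togo cm [-24.29 -55.08   4.53]
```

Call:
drive_tool --series '[{"dx": -0.7,"dy": -1.5,"dz": 0,"spin": 0,"grip": 1},{"dx": -1.5,"dy": -3.4,"dz": 0,"spin": 0,"grip": 1},{"dx": -1.5,"dy": -3.4,"dz": 0,"spin": 0,"grip": 1},{"dx": -1.5,"dy": -3.4,"dz": 0,"spin": 0,"grip": 1},{"dx": -1.5,"dy": -3.4,"dz": 0,"spin": 0,"grip": 1},{"dx": -1.5,"dy": -3.4,"dz": 0,"spin": 0,"grip": 1},{"dx": -1.5,"dy": -3.4,"dz": 0,"spin": 0,"grip": 1},{"dx": -1.5,"dy": -3.4,"dz": 0,"spin": 0,"grip": 1},{"dx": -1.5,"dy": -3.4,"dz": 0,"spin": 0,"grip": 1},{"dx": -1.5,"dy": -3.4,"dz": 0,"spin": 0,"grip": 1},{"dx": -1.5,"dy": -3.4,"dz": 0,"spin": 0,"grip": 1},{"dx": -1.5,"dy": -3.4,"dz": 0,"spin": 0,"grip": 1},{"dx": -1.5,"dy": -3.4,"dz": 0.9,"spin": 0,"grip": 1},{"dx": -1.5,"dy": -3.4,"dz": 0.9,"spin": 0,"grip": 1},{"dx": -1.5,"dy": -3.4,"dz": 0.9,"spin": 0,"grip": 1},{"dx": -1.5,"dy": -3.4,"dz": 0.9,"spin": 0,"grip": 1},{"dx": -1.1,"dy": -2.6,"dz": 0.9,"spin": 0,"grip": 1},{"dx": 0,"dy": 0,"dz": 0,"spin": 0,"grip": 1},{"dx": 0,"dy": 0,"dz": 0,"spin": 0,"grip": 1}]'

```text
clock: 2.7
position: [0.4627, -0.0364, 0.2001]
ee_rot: [180.0, -0.1, -172.4]
contact_force: [-0.1, 0.2, 0.7]
finger_gap: 0.0852
gripper_force: 0.0
```

```bash
python3 -c "
from h import *
togo([.464,-.035,.03])
cv2.imwrite('pics/w1.png',cv2.resize(eyes.camera('wrist'),(784,588)))"
```

```text
t 2.7 pos [ 0.4627 -0.0364  0.2001] rpy [ 1.7999e+02 -5.0000e-02 -1.7243e+02] q [ -4.5   8.8 -12.7  68.6   0.  -12.1] F [-0.1  0.2  0.7] gap 0.0852 gf 0.0 togo cm [-0.16  0.11 17.  ]
```

View pics/w1.png

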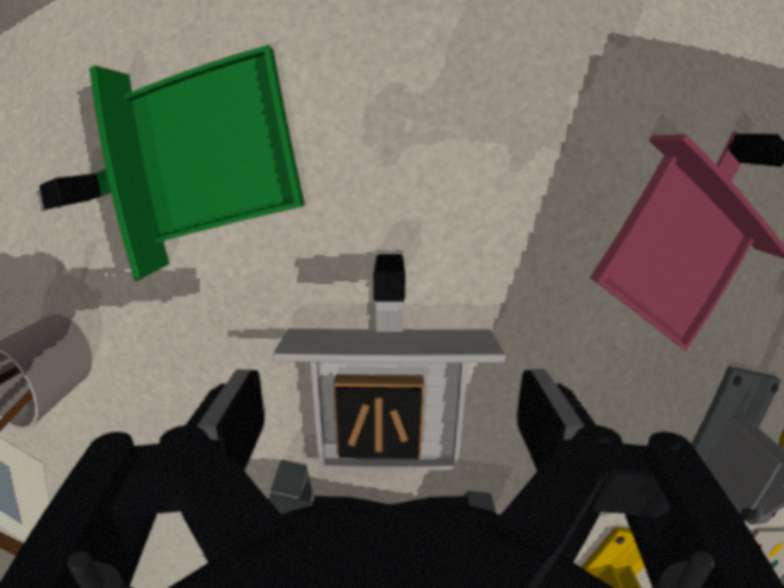

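The post top at (390, 288) is centred between the fingers, and the panel is square to them. I'll descend and grip.

Call:
drive_tool --series '[{"dx": -0.1,"dy": 0.1,"dz": 1.5,"spin": 0,"grip": 1},{"dx": -0.1,"dy": 0,"dz": 3,"spin": 0,"grip": 1},{"dx": 0,"dy": 0,"dz": 3.5,"spin": 0,"grip": 1},{"dx": 0,"dy": 0,"dz": 3.5,"spin": 0,"grip": 1},{"dx": 0,"dy": 0,"dz": 2.5,"spin": 0,"grip": 1},{"dx": 0,"dy": 0,"dz": 1.5,"spin": 0,"grip": 1},{"dx": 0,"dy": 0,"dz": 1.2,"spin": 0,"grip": 1},{"dx": 0,"dy": 0,"dz": 0,"spin": 0,"grip": 1},{"dx": 0,"dy": 0,"dz": 0,"spin": 0,"grip": -1},{"dx": 0,"dy": 0,"dz": 0,"spin": 0,"grip": -1},{"dx": 0,"dy": 0,"dz": 0,"spin": 0,"grip": -1},{"dx": 0,"dy": 0,"dz": 0,"spin": 0,"grip": -1},{"dx": 0,"dy": 0,"dz": 0,"spin": 0,"grip": -1},{"dx": 0,"dy": 0,"dz": 0,"spin": 0,"grip": -1},{"dx": 0,"dy": 0,"dz": 0,"spin": 0,"grip": -1},{"dx": 0,"dy": 0,"dz": 0,"spin": 0,"grip": -1},{"dx": 0,"dy": 0,"dz": 0,"spin": 0,"grip": -1},{"dx": 0,"dy": 0,"dz": 0,"spin": 0,"grip": -1}]' --force 40

```text
clock: 4.55
position: [0.4655, -0.0345, 0.0337]
ee_rot: [-180.0, 0.0, -172.3]
contact_force: [-1.4, -1.4, 6.5]
finger_gap: 0.0192
gripper_force: 38.8
```

```bash
python3 -c "
from h import *
togo([.55,-.0035,.03])
cv2.imwrite('pics/w2.png',cv2.resize(eyes.camera('wrist'),(784,588)))"
```

```text
t 4.55 pos [ 0.4655 -0.0345  0.0337] rpy [-1.7997e+02  4.0000e-02 -1.7226e+02] q [ -4.2  17.1 -28.2  44.6  -0.  -12. ] F [-1.4 -1.4  6.5] gap 0.0192 gf 38.81883144378662 togo cm [-8.79  1.94  0.38]
```

Call:
drive_tool --series '[{"dx": 0,"dy": 0.3,"dz": 0,"spin": 0,"grip": -1},{"dx": 0,"dy": 0.6,"dz": 0,"spin": 0,"grip": -1},{"dx": 0,"dy": 0.6,"dz": 0,"spin": 0.5,"grip": -1},{"dx": 0,"dy": 0.6,"dz": 0,"spin": 1,"grip": -1},{"dx": 0,"dy": 0.6,"dz": 0,"spin": 1.5,"grip": -1},{"dx": 0,"dy": 0.6,"dz": 0,"spin": 1.5,"grip": -1},{"dx": 0,"dy": 0.3,"dz": 0,"spin": 1.5,"grip": -1},{"dx": 0,"dy": 0,"dz": 0,"spin": 1.5,"grip": -1},{"dx": 0,"dy": 0,"dz": 0,"spin": 1.5,"grip": -1},{"dx": 0,"dy": 0,"dz": 0,"spin": 1.5,"grip": -1},{"dx": 0,"dy": 0,"dz": 0,"spin": 1,"grip": -1},{"dx": 0,"dy": 0,"dz": 0,"spin": 0,"grip": -1},{"dx": 0,"dy": 0,"dz": 0,"spin": 0,"grip": -1}]'

```text
clock: 5.9
position: [0.4617, 0.0017, 0.0336]
ee_rot: [180.0, 0.1, 176.3]
contact_force: [0.6, 5.1, 5.8]
finger_gap: 0.0199
gripper_force: 39.1
```

```bash
python3 -c "
from h import *
togo([.607,-.0075,.033])
a=eyes.camera('top')[143:273,200:375]; cv2.imwrite('pics/topd.png',cv2.resize(a,None,fx=4.5,fy=4.5,interpolation=cv2.INTER_CUBIC))"
```

```text
t 5.9 pos [0.4617 0.0017 0.0336] rpy [1.7995e+02 6.0000e-02 1.7627e+02] q [  0.2  16.6 -29.   44.4   0.    3.9] F [0.6 5.1 5.8] gap 0.0199 gf 39.08977210521698 togo cm [-14.56   0.02   0.08]
```

View pics/topd.png

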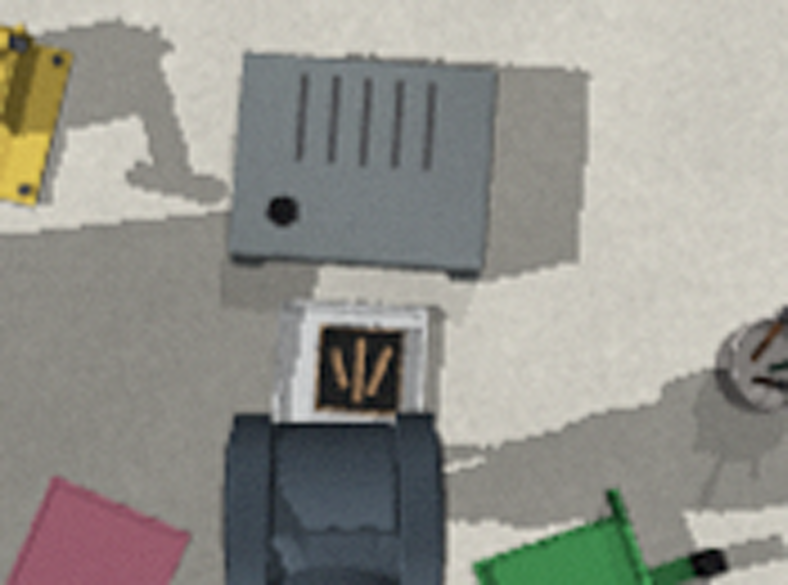

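```bash
python3 -c "
from h import *
a=eyes.camera('top')[195:240,245:310]; cv2.imwrite('pics/tope.png',cv2.resize(a,None,fx=12,fy=12,interpolation=cv2.INTER_CUBIC))"
```

```text
(no output)
```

View pics/tope.png

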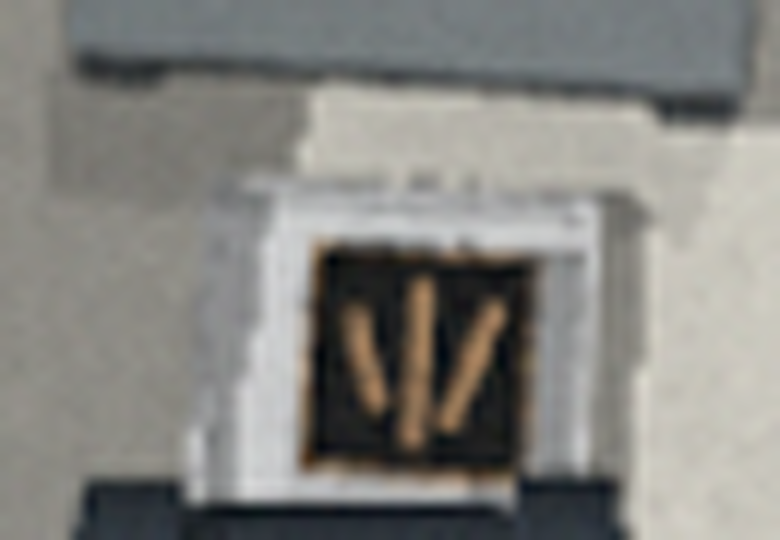

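The tray's rear centre (406) lies on the slot's centreline (about 402–410) and is parallel to it. I'll push it in.

Call:
drive_tool --series '[{"dx": -0.3,"dy": 0,"dz": 0,"spin": 0,"grip": -1},{"dx": -0.6,"dy": 0,"dz": 0,"spin": 0,"grip": -1},{"dx": -0.8,"dy": 0,"dz": 0,"spin": 0,"grip": -1},{"dx": -0.8,"dy": 0,"dz": 0,"spin": 0,"grip": -1},{"dx": -0.8,"dy": 0,"dz": 0,"spin": 0,"grip": -1},{"dx": -0.8,"dy": 0,"dz": 0,"spin": 0,"grip": -1},{"dx": -0.8,"dy": 0,"dz": 0,"spin": 0,"grip": -1},{"dx": -0.8,"dy": 0,"dz": 0,"spin": 0,"grip": -1},{"dx": -0.8,"dy": 0,"dz": 0,"spin": 0,"grip": -1},{"dx": -0.8,"dy": 0,"dz": 0,"spin": 0,"grip": -1},{"dx": -0.8,"dy": 0,"dz": 0,"spin": 0,"grip": -1},{"dx": -0.8,"dy": 0,"dz": 0,"spin": 0,"grip": -1},{"dx": -0.8,"dy": 0,"dz": 0,"spin": 0,"grip": -1},{"dx": -0.8,"dy": 0,"dz": 0,"spin": 0,"grip": -1},{"dx": -0.8,"dy": 0,"dz": 0,"spin": 0,"grip": -1},{"dx": -0.8,"dy": 0,"dz": 0,"spin": 0,"grip": -1},{"dx": -0.5,"dy": 0,"dz": 0,"spin": 0,"grip": -1},{"dx": -0.3,"dy": 0,"dz": 0,"spin": 0,"grip": -1}]'

```text
clock: 7.8
position: [0.5888, -0.0072, 0.0334]
ee_rot: [-180.0, -0.1, 176.2]
contact_force: [-14.2, 0.7, 17.4]
finger_gap: 0.0195
gripper_force: 40.6
```

```bash
python3 -c "
from h import *
togo([.607,-.0075,.033])"
```

```text
t 7.8 pos [ 0.5888 -0.0072  0.0334] rpy [-1.7997e+02 -1.3000e-01  1.7624e+02] q [-0.7 29.6 -8.7 51.9 -0.   3.1] F [-14.2   0.7  17.4] gap 0.0195 gf 40.62394559383392 togo cm [-1.82  0.09  0.04]
```

Call:
drive_tool --series '[{"dx": 0,"dy": 0,"dz": -0.05,"spin": 0,"grip": -1},{"dx": -0.3,"dy": 0,"dz": 0,"spin": 0,"grip": -1},{"dx": -0.3,"dy": 0,"dz": 0,"spin": 0,"grip": -1},{"dx": -0.3,"dy": 0,"dz": 0,"spin": 0,"grip": -1},{"dx": -0.3,"dy": 0,"dz": 0,"spin": 0,"grip": -1},{"dx": -0.2,"dy": 0,"dz": 0,"spin": 0,"grip": -1}]'

```text
clock: 8.4
position: [0.6026, -0.0081, 0.0336]
ee_rot: [-180.0, -0.1, 176.2]
contact_force: [-10.1, -0.2, 11.0]
finger_gap: 0.0195
gripper_force: 40.3
```

Call:
drive_tool --series '[{"dx": -0.15,"dy": 0,"dz": 0,"spin": 0,"grip": -1},{"dx": -0.15,"dy": 0,"dz": 0,"spin": 0,"grip": -1},{"dx": -0.1,"dy": 0,"dz": 0,"spin": 0,"grip": -1},{"dx": 0,"dy": 0,"dz": 0,"spin": 0,"grip": -1}]'

```text
clock: 8.8
position: [0.6065, -0.0083, 0.0336]
ee_rot: [-180.0, -0.1, 176.2]
contact_force: [-8.2, 1.6, 8.8]
finger_gap: 0.0194
gripper_force: 40.4
```

Call:
drive_tool --series '[{"dx": -0.1,"dy": 0,"dz": 0,"spin": 0,"grip": -1},{"dx": -0.1,"dy": 0,"dz": 0,"spin": 0,"grip": -1},{"dx": -0.1,"dy": 0,"dz": 0,"spin": 0,"grip": -1},{"dx": 0,"dy": 0,"dz": 0,"spin": 0,"grip": -1}]'

```text
clock: 9.2
position: [0.6075, -0.0078, 0.0335]
ee_rot: [180.0, -0.3, 176.2]
contact_force: [-24.1, 6.4, 23.3]
finger_gap: 0.0195
gripper_force: 42.7
```

Call:
drive_tool --series '[{"dx": -0.1,"dy": 0,"dz": 0,"spin": 0,"grip": -1},{"dx": -0.1,"dy": 0,"dz": 0,"spin": 0,"grip": -1},{"dx": 0,"dy": 0,"dz": 0,"spin": 0,"grip": -1}]'

```text
clock: 9.5
position: [0.6079, -0.0078, 0.0331]
ee_rot: [180.0, -0.5, 176.3]
contact_force: [-33.6, 7.9, 27.8]
finger_gap: 0.0195
gripper_force: 43.0
```

```bash
python3 -c "
from h import *
togo([.607,-.0075,.033]); print(bot.sense()['ft_torque'])
cv2.imwrite('pics/w3.png',cv2.resize(eyes.camera('wrist'),(784,588)))"
```

```text
t 9.5 pos [ 0.6079 -0.0078  0.0331] rpy [179.96  -0.51 176.26] q [-0.8 31.9 -4.7 53.8  0.1  3. ] F [-33.6   7.9  27.8] gap 0.0195 gf 42.97637343406677 togo cm [0.1  0.03 0.01]
[ 1.2917372   6.27066174 -0.33252391]
```

View pics/w3.png

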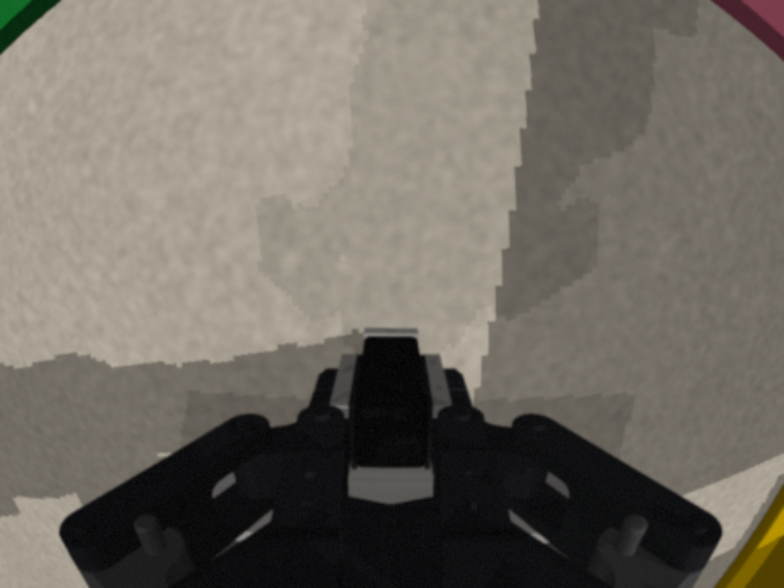

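The tray hit a firm stop at x = 0.608, where it should be home. I'll relax the push, release and lift.

Call:
drive_tool --series '[{"dx": 0.15,"dy": 0,"dz": 0,"spin": 0,"grip": -1},{"dx": 0.15,"dy": 0,"dz": -0.1,"spin": 0,"grip": -1},{"dx": 0,"dy": 0,"dz": 0,"spin": 0,"grip": 1},{"dx": 0,"dy": 0,"dz": 0,"spin": 0,"grip": 1},{"dx": 0,"dy": 0,"dz": 0,"spin": 0,"grip": 1},{"dx": 0,"dy": 0,"dz": 0,"spin": 0,"grip": 1},{"dx": 0,"dy": 0,"dz": 0,"spin": 0,"grip": 1},{"dx": 0,"dy": 0,"dz": 0,"spin": 0,"grip": 1},{"dx": 0,"dy": 0,"dz": 0,"spin": 0,"grip": 1},{"dx": 0,"dy": 0,"dz": 0,"spin": 0,"grip": 1},{"dx": 0,"dy": 0,"dz": -0.5,"spin": 0,"grip": 1},{"dx": 0,"dy": 0,"dz": -1,"spin": 0,"grip": 1},{"dx": 0,"dy": 0,"dz": -2,"spin": 0,"grip": 1},{"dx": 0,"dy": 0,"dz": -3,"spin": 0,"grip": 1},{"dx": 0,"dy": 0,"dz": -3,"spin": 0,"grip": 1},{"dx": 0,"dy": 0,"dz": -3,"spin": 0,"grip": 1},{"dx": 0,"dy": 0,"dz": -3,"spin": 0,"grip": 1},{"dx": 0,"dy": 0,"dz": -3,"spin": 0,"grip": 1},{"dx": 0,"dy": 0,"dz": -2,"spin": 0,"grip": -1},{"dx": 0,"dy": 0,"dz": 0,"spin": 0,"grip": -1}]'

```text
clock: 11.55
position: [0.6109, -0.0083, 0.2438]
ee_rot: [180.0, 0.3, 176.3]
contact_force: [0.7, 0.3, 0.2]
finger_gap: 0.0591
gripper_force: 0.0
```

```bash
python3 -c "
from h import *
togo([.493,.357,.215])"
```

```text
t 11.55 pos [ 0.6109 -0.0083  0.2438] rpy [179.99   0.3  176.26] q [-0.8 25.6 16.5 80.6 -0.   3. ] F [0.7 0.3 0.2] gap 0.0591 gf 0.0 togo cm [14.16 35.68  2.81]
```

Call:
drive_tool --series '[{"dx": 0.6,"dy": 1.5,"dz": 0,"spin": 1.3,"grip": -1},{"dx": 1.2,"dy": 3,"dz": 0,"spin": 0,"grip": -1},{"dx": 1.2,"dy": 3,"dz": 0,"spin": 0,"grip": -1},{"dx": 1.2,"dy": 3,"dz": 0,"spin": 0,"grip": -1},{"dx": 1.2,"dy": 3,"dz": 0,"spin": 0,"grip": -1},{"dx": 1.2,"dy": 3,"dz": 0,"spin": 0,"grip": -1},{"dx": 1.2,"dy": 3,"dz": 0,"spin": 0,"grip": -1},{"dx": 1.2,"dy": 3,"dz": 0,"spin": 0,"grip": -1},{"dx": 1.2,"dy": 3,"dz": 0,"spin": 0,"grip": -1},{"dx": 1.2,"dy": 3,"dz": 0,"spin": 0,"grip": -1},{"dx": 1.2,"dy": 3,"dz": 0,"spin": 0,"grip": -1},{"dx": 1.2,"dy": 3,"dz": 0,"spin": 0,"grip": -1},{"dx": 0,"dy": 1.5,"dz": 0,"spin": 0,"grip": -1},{"dx": 0,"dy": 0,"dz": 0,"spin": 0,"grip": -1},{"dx": 0,"dy": 0,"dz": 0,"spin": 0,"grip": -1}]'

```text
clock: 13.05
position: [0.5034, 0.3621, 0.2396]
ee_rot: [-180.0, -0.0, 175.0]
contact_force: [-0.0, 0.6, 0.4]
finger_gap: -0.0
gripper_force: 0.0
```

```bash
python3 -c "
from h import *
togo([.493,.357,.215])
a=eyes.camera('scene')[130:280,225:400]; b=eyes.camera('wrist')
cv2.imwrite('pics/mix.png',np.hstack([cv2.resize(a,(467,400),interpolation=cv2.INTER_CUBIC),cv2.resize(b[:,115:445],(314,400))]))"
```

```text
t 13.05 pos [0.5034 0.3621 0.2396] rpy [-1.7997e+02 -2.0000e-02  1.7499e+02] q [35.7 27.2 18.3 81.2 -0.  40.7] F [-0.   0.6  0.4] gap -0.0 gf 0.0 togo cm [ 0.99 -0.6   2.46]
```

View pics/mix.png

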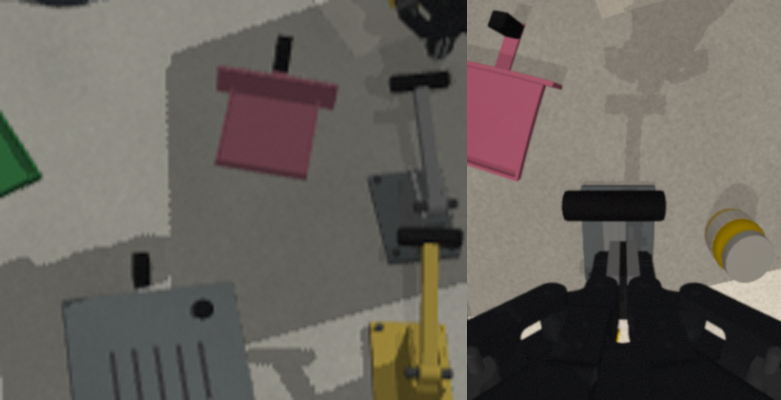

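The bar is parallel to the tool and slightly on the robot side. The tray post stands close to the box front, as it should when home. I'll centre over the bar and come down to just above it.

Call:
drive_tool --series '[{"dx": 0.5,"dy": -0.3,"dz": 0.5,"spin": 0,"grip": -1},{"dx": 0.5,"dy": -0.3,"dz": 1,"spin": 0,"grip": -1},{"dx": 0,"dy": 0,"dz": 1.5,"spin": 0,"grip": -1},{"dx": 0,"dy": 0,"dz": 1,"spin": 0,"grip": -1},{"dx": 0,"dy": 0,"dz": 0.5,"spin": 0,"grip": -1},{"dx": 0,"dy": 0,"dz": 0,"spin": 0,"grip": -1},{"dx": 0,"dy": 0,"dz": 0,"spin": 0,"grip": -1}]'

```text
clock: 13.85
position: [0.4933, 0.3572, 0.1953]
ee_rot: [180.0, 0.0, 175.0]
contact_force: [-0.2, 0.9, 0.6]
finger_gap: -0.0001
gripper_force: 0.0
```

Call:
drive_tool --series '[{"dx": 0,"dy": 0,"dz": 0.2,"spin": 0,"grip": -1},{"dx": 0,"dy": 0,"dz": 0.2,"spin": 0,"grip": -1},{"dx": 0,"dy": 0,"dz": 0.1,"spin": 0,"grip": -1},{"dx": 0,"dy": 0,"dz": 0,"spin": 0,"grip": -1}]'

```text
clock: 14.25
position: [0.493, 0.3573, 0.1899]
ee_rot: [180.0, -0.0, 175.0]
contact_force: [-1.7, 0.5, 2.3]
finger_gap: -0.0
gripper_force: 1.6
```

Call:
drive_tool --series '[{"dx": 0,"dy": 0,"dz": 0.1,"spin": 0,"grip": -1},{"dx": 0,"dy": 0,"dz": 0.1,"spin": 0,"grip": -1},{"dx": 0,"dy": 0,"dz": 0,"spin": 0,"grip": -1}]'

```text
clock: 14.55
position: [0.4929, 0.3573, 0.1878]
ee_rot: [180.0, -0.0, 175.0]
contact_force: [-2.7, 0.5, 4.7]
finger_gap: -0.0002
gripper_force: 2.2
```

Call:
drive_tool --series '[{"dx": 0.1,"dy": 0,"dz": 0.2,"spin": 0,"grip": -1},{"dx": 0.15,"dy": 0,"dz": 0.35,"spin": 0,"grip": -1},{"dx": 0.15,"dy": 0,"dz": 0.35,"spin": 0,"grip": -1},{"dx": 0.15,"dy": 0,"dz": 0.35,"spin": 0,"grip": -1},{"dx": 0.15,"dy": 0,"dz": 0.35,"spin": 0,"grip": -1},{"dx": 0.1,"dy": 0,"dz": 0.35,"spin": 0,"grip": -1},{"dx": 0.1,"dy": 0,"dz": 0.35,"spin": 0,"grip": -1},{"dx": 0.1,"dy": 0,"dz": 0.35,"spin": 0,"grip": -1},{"dx": 0.1,"dy": 0,"dz": 0.35,"spin": 0,"grip": -1},{"dx": 0.1,"dy": 0,"dz": 0.35,"spin": 0,"grip": -1},{"dx": 0.05,"dy": 0,"dz": 0.35,"spin": 0,"grip": -1},{"dx": 0.05,"dy": 0,"dz": 0.35,"spin": 0,"grip": -1},{"dx": 0.05,"dy": 0,"dz": 0.35,"spin": 0,"grip": -1},{"dx": 0.05,"dy": 0,"dz": 0.35,"spin": 0,"grip": -1},{"dx": 0.05,"dy": 0,"dz": 0.35,"spin": 0,"grip": -1},{"dx": 0,"dy": 0,"dz": 0.35,"spin": 0,"grip": -1},{"dx": 0,"dy": 0,"dz": 0.3,"spin": 0,"grip": -1},{"dx": 0,"dy": 0,"dz": 0.2,"spin": 0,"grip": -1},{"dx": 0,"dy": 0,"dz": 0,"spin": 0,"grip": -1},{"dx": 0,"dy": 0,"dz": 0,"spin": 0,"grip": -1}]'

```text
clock: 16.55
position: [0.4784, 0.3586, 0.1285]
ee_rot: [180.0, -0.0, 175.0]
contact_force: [-4.4, 0.3, 9.1]
finger_gap: 0.0
gripper_force: 3.9
```

```bash
python3 -c "
from h import *
togo([.4785,.357,.125])"
```

```text
t 16.55 pos [0.4784 0.3586 0.1285] rpy [ 1.7998e+02 -2.0000e-02  1.7497e+02] q [36.8 26.2  0.7 64.4  0.  41.9] F [-4.4  0.3  9.1] gap 0.0 gf 3.9014234393835068 togo cm [-0.02 -0.16  0.35]
```

Call:
drive_tool --series '[{"dx": 0,"dy": 0,"dz": 0.15,"spin": 0,"grip": -1},{"dx": 0,"dy": 0,"dz": 0.15,"spin": 0,"grip": -1},{"dx": 0,"dy": 0,"dz": 0.05,"spin": 0,"grip": -1},{"dx": 0,"dy": 0,"dz": 0,"spin": 0,"grip": -1},{"dx": 0,"dy": 0,"dz": 0,"spin": 0,"grip": -1}]'

```text
clock: 17.05
position: [0.4783, 0.3587, 0.125]
ee_rot: [180.0, -0.0, 175.0]
contact_force: [-5.1, 1.1, 8.5]
finger_gap: -0.0002
gripper_force: 4.0
```

```bash
python3 -c "
from h import *
togo([.4785,.357,.125])
a=eyes.camera('top')[180:260,230:330]; b=eyes.camera('scene')[150:250,330:420]
cv2.imwrite('pics/mix2.png',np.hstack([cv2.resize(a,(440,352),interpolation=cv2.INTER_CUBIC),cv2.resize(b,(317,352),interpolation=cv2.INTER_CUBIC)]))"
```

```text
t 17.05 pos [0.4783 0.3587 0.125 ] rpy [ 1.7998e+02 -2.0000e-02  1.7498e+02] q [36.8 26.3  0.3 64.   0.  41.9] F [-5.1  1.1  8.5] gap -0.0002 gf 4.007744416594505 togo cm [-0.03 -0.17  0.  ]
```

View pics/mix2.png

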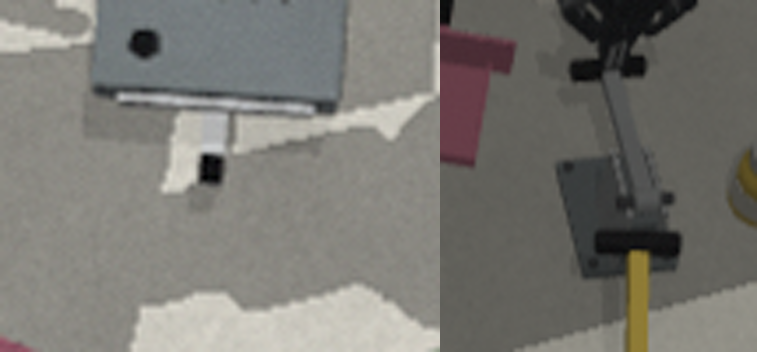

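The panel lies flush and parallel against the box front, at (118–315, 97–110) in the picture. The bar is held at level: fingertip at 0.111 m with about 9 N. Handing in.

```bash
python3 -c "
from workcell import bot
print(bot.job_done())"
```

```text
the job is handed in; nothing more can be done
None
```

The tray is fully home with its front panel flush against the box. I handed the job in at about 17 s with the lever held level at about 9 N, as judged from fingertip height and force. The tool reported no verdict.

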